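# Clear the lid and open the dice jar

### The arm

A 6-joint arm with a two-finger parallel gripper is mounted at the origin on the work surface. World frame = base frame: x ahead of the robot, y to its left, z up, the work surface at z = 0. Lengths are in mm, angles in rad, forces in N, time in s.
With the tool pointing down it reaches from about 225 to 875 mm from the base axis. Payload 3.4 kg.
Tool frame: the origin (TCP) lies midway between the tips of the shut fingers; the grasp point (between the pads) lies 19 mm behind it; z points along the fingers, y is the line along which they close (so a half turn about z gives the same grasp; the last joint's range is limited). The gripper opens to 85 mm and grips with 20 to 120 N. Pads are 22 mm wide; open, the fingers measure 114 mm over their backs; the gripper's body (76 mm by 85 mm) begins 54 mm behind the grasp point. The pads swing forward as they close: fully open they stand 13 mm farther back than shut.
Start: joints at [1.19, 0.276, 1.505, -0, 1.361, -0.121], TCP at [147.726, 555.734, 231.328] pointing down, gripper open.
Joint ranges: [-2.89, 2.89], [-0.75, 2.08], [0.22, 2.7], [-1.18, 4.32], [0.11, 2.71], [-2.7, 2.7]. Speed limits (rad/s): [2.57, 2.57, 3.14, 3.14, 3.14, 3.14].

### API

Orientations are given as a unit quaternion [w, x, y, z].
In Python, from plant import get_obs, grab_frame, get_calibration, job_done gives the robot as it stands.
- The arm moves only by the shell command python3 -m creep 'ROWS' [FORCE]. ROWS is text: rows parted by semicolons, each of 7 numbers parted by spaces: the shift along the world's x, y, z in m, then the turn, a rotation vector about the world's x, y, z in degrees, then the opening, from 0 (shut) to 1 (fully open). A call has 1 to 20 rows; each row is the pose to reach, as a shift and turn from the pose commanded when the call began; what a row does not reach only later rows make up. A row lasts 1/10 s, in which the tool goes at most 50 mm and 8.59 degrees, less where a joint would pass 70% of its speed; a pose out of reach is approached as far as the arm can. A call with a gripper value outside its range is refused whole. The fingers move at their own pace and stop on an object; FORCE is the grip in N (left out, the last holds). Time passes only in rows, so rows that repeat a pose let the fingers close. It gives the time, the measured TCP pose, the force, the opening and the grip force at its end, in the units of the state.
- get_obs(): the state, without advancing time (a new reading comes with each control period).
- grab_frame(name): name is "scene" or "side" or "wrist"; returns the picture (420x560x3 uint8, red, green, blue); there is no depth.
- get_calibration(name): a dict with "K" (3x3 intrinsics, pixels), "rvec" (rotation vector, rad) and "tvec" (3), from world to camera coordinates, as OpenCV has them; the wrist camera has in their place "mount" (4x4, takes a point from camera to tool coordinates, whose origin is the TCP and whose axes are the flange's). Camera axes: x right, y down, z forward; pixel columns grow to the right and rows downward; lengths in mm; the calibration is good to about 2 mm. A picture is of the moment at which its call begins: read the wrist's pose just before it. get_calibration takes no time and is no camera call.
- job_done(): hands the job in; it is judged then, once.
The state is a dict: "clock": time; "joint_pos": joint angles; "qvel": joint speeds; "joint_torque": joint torques, N m; "tcp_pos": TCP position; "tool_rot": TCP orientation; "wrist_force": force on the tool from outside, world axes, zero at the start; "ft_torque": the same for the moment, N m; "width": opening from 0.0 (shut) to 1.0 (fully open); "gripper_force": force on a finger pad.
Only numpy, scipy, OpenCV 4.12 (cv2) and the standard library are available. Lean on these libraries where they do the work, as an engineer would, in place of code of your own. Each camera call takes 0.05 s, during which the arm holds its last target. There are 200 camera calls.

### The job

Three brass counters were left on the purple screw cap of the dice jar: pick up the walnut scraper block and wipe all three off the cap with it (not with the fingers), then lay the scraper back down on the sideboard and let go of it. Next grip the cap and unscrew it anticlockwise (seen from above), letting the orange cell brace the square jar so that the jar stays seated, and stop turning once the threads come free. Lift the cap straight up and finish while still holding it level and still, clear of the jar with a few centimetres of air above its mouth; leave the blue mug where it stands.

Things in the scene. Friction and masses are not known exactly. Their poses are not given: they have to be found in the camera images.
- jar: clear square dice jar, loose, 64 x 64 mm, 84 mm tall to its shoulder, with a round white neck above (43 mm wide, mouth with its cross-bar 120 mm above the jar's underside). It stands 40 mm deep in the fitted square cell of a fixed orange tier (floor 5 mm above the sideboard, rim 45 mm), which stops it turning by more than a few degrees but does not hold it down. Origin: centre of its underside, z up; x and y are along its sides. 0.6 kg
- cap_center (a point): centre, half-way up, of the purple round screw cap: 66 mm diameter, 34 mm tall, so top and underside are 17 mm above and below this point; z up. Closed, the cap's axis is the jar's axis, its underside is 96 mm and its top 130 mm above the jar's underside (12 mm of free height between cap and shoulder). The fingers can take it by its sides at any yaw. About 60 g
- thread (a joint): how far the cap has been turned anticlockwise from tight, seen from above, in rad: 0 when closed. It turns stiffly (about 0.35 N m all the way). The cap does not rise as it turns; its lugs hold it down until about 1.0 rad, then it lifts straight off (it must rise 24 mm to be clear of the mouth). Between 1.1 and 1.4 is right; past 1.6 counts as over-turned, and from 1.7 it is blocked and catches again. The value stays once the cap is off
- counter0_center (a point): centre of a brass counter, a flat disc 18 mm across and 5 mm thick, lying loose on the cap's flat top
- counter1_center (a point): centre of the second such brass counter
- counter2_center (a point): centre of the third such brass counter
- scraper_center (a point): centre of the walnut scraper block: 90 mm long along its x, 24 mm thick along its y, 55 mm tall along its z, standing upright on its white bottom edge on the sideboard, so this point is 27.5 mm above its underside. Grip it across its thickness near the top. About 110 g
- mug: blue mug, 78 mm wide, 90 mm tall, bystander; origin centre of its underside
There are look-alikes about, which are no part of the job. What is shaped like the part that bears cap_center but red is not meant. Several things look just like the part that bears scraper_center: the one meant starts nearest to the robot's base.

How it is judged (in metres and radians):
On the way, in this order (a step that is already met when the one before it is completed fails the run):
1. all three counters wiped off the cap while the scraper is held (height (world z) of each of counter0_center, counter1_center, counter2_center below 0.1 m and contact force between the fingers and scraper above 0.5 N and height (world z) of scraper_center above 0.09 m), for 0.1 s.
2. scraper laid back down on the sideboard and released (height (world z) of scraper_center below 0.04 m and contact force between the fingers and scraper below 0.05 N), for 0.2 s.
3. cap turned free (thread past 0.9 rad) while still down on the jar (value of joint thread above 0.9 rad and z of cap_center in the frame of jar below 0.12 m and contact force between the fingers and cap above 0.5 N), for 0.05 s.
At the end, for the whole second after the job is handed in: Fingers hold the cap still and level (0.2 rad), clear of the jar, underside 2-80 mm above its mouth, within 30 mm of its axis; thread 0.9-1.6 rad; jar upright within 12 mm of its start; counters below 0.1 m; scraper still on the sideboard (z of cap_center in the frame of jar between 0.139 and 0.217 m and horizontal distance between cap_center and jar below 0.03 m and angle between cap_center's own z axis and vertical below 0.2 rad and contact force between the fingers and cap above 1 N and contact force between cap and jar below 0.05 N and linear speed of cap below 0.03 m/s and value of joint thread between 0.9 and 1.6 rad and distance of jar from where it was at the start of the episode below 0.012 m and angle between jar's own z axis and vertical below 0.1 rad and height (world z) of each of counter0_center, counter1_center, counter2_center below 0.1 m and height (world z) of scraper_center between 0.005 and 0.04 m and linear speed of scraper below 0.02 m/s); the arm keeps its last pose, push and grip.
It fails at once if the jar was pulled up or out of its place by more than 12 mm (distance of jar from where it was at the start of the episode above 0.012 m).
It fails at once if the cap was turned on well past the point where it comes free (over 1.6 rad) (value of joint thread above 1.6 rad).
It fails at once if a counter was handled with the fingers (contact force between the fingers and counter0 above 0.5 N or contact force between the fingers and counter1 above 0.5 N or contact force between the fingers and counter2 above 0.5 N).
It fails at once if the mug was shifted by more than 30 mm (distance of mug from where it was at the start of the episode above 0.03 m).
It also fails if it takes over 58 s, if anything falls off the work surface, if the arm or the gripper's body presses on something with over 40 N, if the wrist force passes 120 N, or if a joint passes its speed limit or range.

## Working session

There is one attempt and no reset: what is moved stays moved. The work goes in short steps, Python scripts to look and compute and a shell command to move; the robot and the scene stay as the last step left them, time stands still between calls to the robot, and variables do not carry over. Pictures are saved under pics/ and viewed, at most 12 in all, crops included, and the job is handed in when it is done.

```bash
mkdir -p pics; ls
python3 - <<'E'
from plant import *
import cv2,numpy as np
a=[]
for n in ("scene","side"):
    f=grab_frame(n); cv2.imwrite(f"pics/{n}0.png",f[:,:,::-1]); c=get_calibration(n); print(n,c)
    a.append(f)
print(get_calibration("wrist")); f=grab_frame("wrist"); cv2.imwrite("pics/wrist0.png",f[:,:,::-1])
print(get_obs())
E
```

```text
pics
scene {'K': array([[540.04856202,   0.        , 278.02630765],
       [  0.        , 540.04856202, 210.29967382],
       [  0.        ,   0.        ,   1.        ]]), 'rvec': array([ 1.2314386 ,  2.15248429, -1.06674678]), 'tvec': array([ 286.73275603, -192.08649743, 1731.219926  ])}
side {'K': array([[470.6065433 ,   0.        , 282.02483956],
       [  0.        , 470.6065433 , 208.56322442],
       [  0.        ,   0.        ,   1.        ]]), 'rvec': array([ 2.19805336, -0.91403463,  0.3631602 ]), 'tvec': array([-392.0908165 ,  334.15252915,  775.64609105])}
{'K': array([[362.77273543,   0.        , 275.28373107],
       [  0.        , 362.77273543, 212.00455195],
       [  0.        ,   0.        ,   1.        ]]), 'mount': array([[-3.87106742e-04, -9.47879973e-01, -3.18627378e-01,
         8.23319268e+01],
       [ 9.99999699e-01, -5.81169744e-04,  5.13993924e-04,
         1.35215246e-01],
       [-6.72381139e-04, -3.18627083e-01,  9.47879913e-01,
        -1.42664248e+02],
       [ 0.00000000e+00,  0.00000000e+00,  0.00000000e+00,
         1.00000000e+00]])}
{'clock': 0.15, 'joint_pos': array([ 1.19000124e+00,  2.76470331e-01,  1.50583223e+00,  1.95132122e-05,
        1.36070744e+00, -1.21013330e-01]), 'qvel': array([ 4.96459364e-06, -3.26895607e-03, -2.29544930e-03, -1.65385582e-03,
        2.67289978e-04, -1.02481154e-03]), 'joint_torque': array([ 1.64347304e-03, -4.17144728e+01, -2.46034062e+01, -1.12973387e-05,
        7.48122751e-03, -3.65846233e-05]), 'tcp_pos': array([147.56016355, 555.34093516, 230.63070269]), 'tool_rot': array([-1.85190426e-04,  1.29527932e-01,  9.91575520e-01, -6.84111470e-04]), 'wrist_force': array([0.22309136, 0.18405273, 0.08584699]), 'ft_torque': array([0.03478464, 0.01347095, 0.04311138]), 'gripper_force': 0.0, 'width': 1.0005446018354562}
```

View pics/scene0.png

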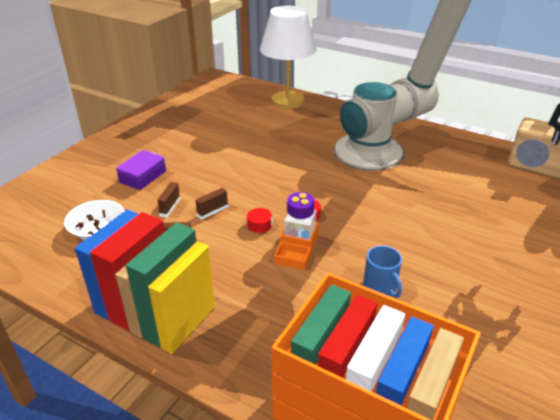

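View pics/side0.png

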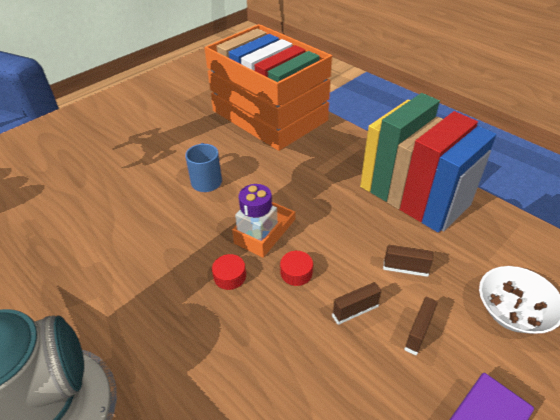

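The scene view shows the purple cap with counters at (300,205) on the orange cell, red caps at (260,220) and (313,210), and two scrapers at (168,198) and (211,203). The side view shows the purple cap at (255,200), red look-alikes at (229,272) and (297,267), and scrapers at (357,302), (421,325) and (408,260). The mug is at (203,168).

```bash
cat > h.py <<'E'
from plant import *
import cv2,numpy as np
from scipy.spatial.transform import Rotation as R
def cam(n,o=None):
    c=get_calibration(n)
    if n=="wrist":
        q=o["tool_rot"]; Rt=R.from_quat([q[1],q[2],q[3],q[0]]).as_matrix(); M=c["mount"]
        A=Rt@M[:3,:3]; return c["K"],A,Rt@M[:3,3]+o["tcp_pos"]
    A=R.from_rotvec(c["rvec"]).as_matrix().T
    return c["K"],A,-A@c["tvec"]
def cast(C,px,z):
    K,A,p=C; px=np.atleast_2d(px).astype(float)
    d=np.c_[px,np.ones(len(px))]@np.linalg.inv(K).T@A.T
    return p+d*((z-p[2])/d[:,2])[:,None]
def proj(C,P):
    K,A,p=C; v=(np.atleast_2d(P)-p)@A@K.T; return v[:,:2]/v[:,2:]
def tri(C1,u1,C2,u2):
    def ray(C,u):
        K,A,p=C; d=A@np.linalg.inv(K)@np.r_[u,1]; return p,d/np.linalg.norm(d)
    p,d=ray(C1,u1);q,e=ray(C2,u2)
    s=np.linalg.lstsq(np.c_[d,-e],q-p,rcond=None)[0]; a,b=p+s[0]*d,q+s[1]*e
    return (a+b)/2,np.linalg.norm(a-b)
E
python3 - <<'E'
from h import *
S=cam("side");V=cam("scene")
print("base",proj(S,[0,0,0]),proj(V,[0,0,0]))
for u in [(357,302),(421,325),(408,260)]:
    p=cast(S,u,27)[0]; print("scr",p.round(),np.hypot(*p[:2]).round())
print("redcaps",cast(S,[(229,272),(297,267)],17).round(), "mug",cast(S,(203,168),45).round())
fs=cv2.imread("pics/side0.png");fv=cv2.imread("pics/scene0.png")
for n,f,C in(("side",fs,S),("scene",fv,V)):
    h=cv2.cvtColor(f,cv2.COLOR_BGR2HSV)
    m=cv2.inRange(h,(125,100,40),(150,255,255))
    k,l,st,ce=cv2.connectedComponentsWithStats(m)
    for i in range(1,k):
        if st[i,4]>60: print(n,"purple",st[i],ce[i].round(1))
# zoomed crops
a=cv2.resize(fs[150:360,190:470],None,fx=2.8,fy=2.8,interpolation=cv2.INTER_CUBIC);cv2.imwrite("pics/c1.png",a)
print(a.shape)
E
```

```text
base [[ 44.13218988 411.30306736]] [[367.47168097 150.37890052]]
scr [ 512. -241.   27.] 567.0
scr [ 555. -354.   27.] 658.0
scr [ 664. -251.   27.] 710.0
redcaps [[393.  -9.  17.]
 [499. -98.  17.]] mug [[542. 261.  45.]]
side purple [239 184  33  33 676] [255.6 201.3]
side purple [ 450  373   84   47 2323] [491.9 402.7]
scene purple [ 117  150   48   39 1253] [140.8 169.1]
scene purple [287 193  27  26 457] [300.2 206.7]
(588, 784, 3)
```

View pics/c1.png

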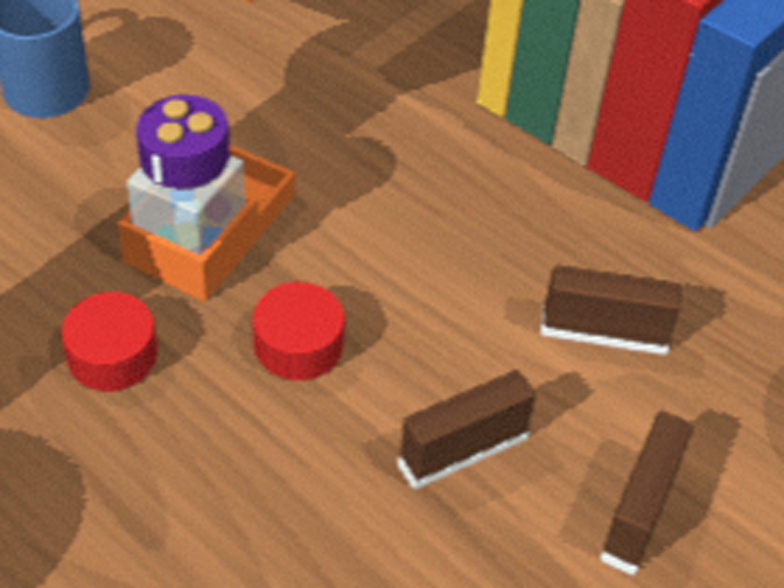

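View pics/wrist0.png

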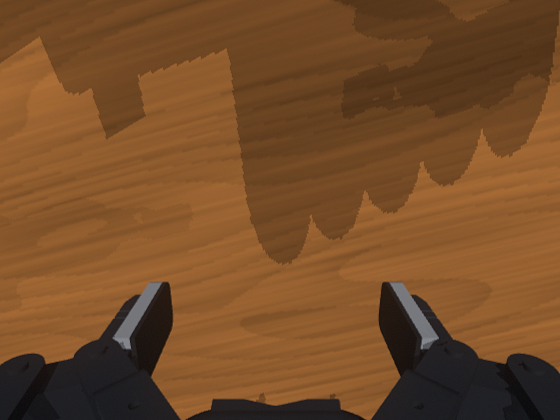

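The crop confirms the purple cap with three counters at crop (183,140). The scraper nearest the base is at crop (467,425), about (512,-241), with the others 90 mm or more farther out.

Run:
```python
from h import *
S=cam("side");V=cam("scene")
f=lambda l:[(190+(x+.5)/2.8-.5,150+(y+.5)/2.8-.5) for x,y in l]
print("bottom",cast(S,f([(400,463),(416,484),(528,436)]),0).round(1))
print("top",cast(S,f([(404,420),(516,372),(533,387),(420,437)]),55).round(1))
print("cap",tri(S,(255.6,201.3),V,(300.2,206.7)), cast(S,f([(183,131)]),135),cast(V,[(300.5,199)],135))
print("counters",cast(S,f([(176,108),(200,122),(170,132)]),140).round(1))
print("cell",cast(S,f([(206,288),(294,178),(122,222)]),45).round(1))
o=get_obs();q=o["tool_rot"];print(R.from_quat([q[1],q[2],q[3],q[0]]).as_matrix().round(3))
```

```text
bottom [[ 472.8 -217.3    0. ]
 [ 468.  -235.6    0. ]
 [ 551.4 -266.     0. ]]
top [[ 470.2 -218.5   55. ]
 [ 552.  -246.8   55. ]
 [ 550.1 -262.3   55. ]
 [ 467.6 -234.3   55. ]]
cap (array([506.45432369,  27.85618867, 113.44982297]), np.float64(0.4169120968579615)) [[500.79555272  21.34169123 135.        ]] [[504.38129795  27.21194408 135.        ]]
counters [[510.2  38.7 140. ]
 [512.2  15.5 140. ]
 [490.3  23.  140. ]]
cell [[461.7 -38.7  45. ]
 [586.6  -6.2  45. ]
 [461.6  54.3  45. ]]
[[-0.966  0.257 -0.001]
 [ 0.257  0.966 -0.001]
 [ 0.    -0.001 -1.   ]]
```

```bash
T="x"; python3 -m creep '0.363 -0.796 0 0 0 -4.6 1;0.363 -0.796 0 0 0 -4.6 1;0.363 -0.796 0 0 0 -4.6 1;0.363 -0.796 0 0 0 -4.6 1;0.363 -0.796 0 0 0 -4.6 1;0.363 -0.796 0 0 0 -4.6 1;0.363 -0.796 0 0 0 -4.6 1;0.363 -0.796 0 0 0 -4.6 1;0.363 -0.796 0 0 0 -4.6 1;0.363 -0.796 0 0 0 -4.6 1;0.363 -0.796 0 0 0 -4.6 1;0.363 -0.796 0 0 0 -4.6 1;0.363 -0.796 0 0 0 -4.6 1;0.363 -0.796 0 0 0 -4.6 1;0.363 -0.796 0 0 0 -4.6 1;0.363 -0.796 0 0 0 -4.6 1;0.363 -0.796 0 0 0 -4.6 1;0.363 -0.796 0 0 0 -4.6 1;0.363 -0.796 -0.03 0 0 -4.6 1;0.363 -0.796 -0.03 0 0 -4.6 1' 40
python3 - <<'E'
from h import *
o=get_obs();C=cam("wrist",o)
f=grab_frame("wrist");cv2.imwrite("pics/w1.png",f[:,:,::-1])
h=cv2.cvtColor(f,cv2.COLOR_RGB2HSV)
m=((h[...,2]<90)&(h[...,1]>90)).astype(np.uint8)*255
m[290:]=0
m=cv2.morphologyEx(m,cv2.MORPH_OPEN,np.ones((5,5)))
k,l,st,ce=cv2.connectedComponentsWithStats(m)
for i in range(1,k):
    if st[i,4]>400:
        r=cv2.minAreaRect(np.argwhere(l==i)[:,::-1].astype(np.float32)); print(st[i],r); print(cast(C,cv2.boxPoints(r),55).round(1),cast(C,r[0],55))
print(proj(C,[[510,-241,55],[510,-241,0]]),o["tcp_pos"],o["joint_pos"])
E
```

```text
clock: 2.15
tcp_pos: [508.4, -239.7, 197.4]
tool_rot: [-0.004, 0.17, 0.985, 0.002]
wrist_force: [-1.6, -0.2, -1.0]
width: 1.0
gripper_force: 0.0
[459   0  61  22 770] ((487.91845703125, 4.579776763916016), (18.462553024291992, 61.98385238647461), 72.18110656738281)
[[419.2 -73.5  55. ]
 [421.3 -32.8  55. ]
 [433.5 -30.6  55. ]
 [431.5 -71.8  55. ]] [[426.33612997 -52.04542793  55.        ]]
[ 470    0   70   56 2035] ((509.9200134277344, 31.05998992919922), (36.0, 83.80000305175781), 53.13010025024414)
[[444.8 -71.1  55. ]
 [428.7 -21.5  55. ]
 [452.   -9.3  55. ]
 [469.4 -59.6  55. ]] [[448.41016202 -39.96711984  55.        ]]
[501  65  39  28 624] ((519.5, 78.00001525878906), (24.93098258972168, 39.69111251831055), 82.87498474121094)
[[470.4 -51.6  55. ]
 [476.7 -23.9  55. ]
 [494.9 -23.8  55. ]
 [488.5 -52.1  55. ]] [[482.54700453 -37.85871506  55.        ]]
[535 134  25  52 670] ((547.0, 159.5), (51.0, 24.0), 90.0)
[[527.9 -32.1  55. ]
 [534.1 -14.6  55. ]
 [575.8 -18.9  55. ]
 [569.2 -37.2  55. ]] [[551.28485932 -25.65861802  55.        ]]
[276 149  13 101 852] ((281.99996948242
[... 260 characters left out ...]
73, 241.113525390625), (124.50004577636719, 39.764408111572266), 58.861026763916016)
[[ 425.5 -472.7   55. ]
 [ 420.  -437.1   55. ]
 [ 522.3 -436.7   55. ]
 [ 530.4 -476.    55. ]] [[ 471.95744329 -455.42830083   55.        ]]
[ 131  227   83   63 2565] ((170.89984130859375, 270.2351379394531), (83.12757873535156, 46.02113342285156), 49.63546371459961)
[[ 512.4 -376.3   55. ]
 [ 497.8 -336.4   55. ]
 [ 568.2 -316.9   55. ]
 [ 585.8 -358.9   55. ]] [[ 539.84958316 -347.10817786   55.        ]]
[[273.76452876 200.09384737]
 [273.82727742 184.16856912]] [ 508.41763189 -239.72597406  197.40438886] [-5.64507363e-01  2.82356252e-01  1.58202282e+00  2.00769787e-04
  1.28615538e+00 -1.79377124e+00]
```

View pics/w1.png

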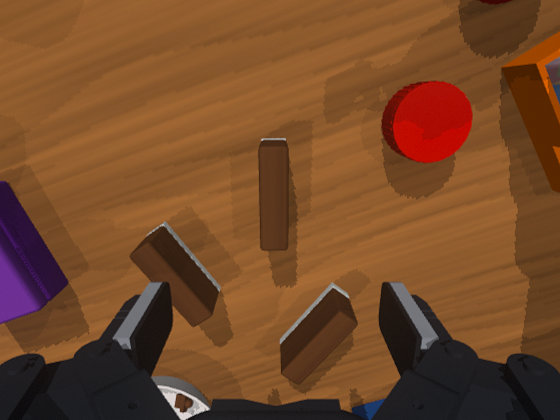

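The wrist view shows the chosen scraper's top face centred at (274,199), exactly where I predicted it and aligned between the fingers. The neighbours at (175,275) and (320,335) are clear.

```bash
python3 -m creep '0.002 -0.001 -0.05 0 0 0 1;0.002 -0.001 -0.1 0 0 0 1;0.002 -0.001 -0.14 0 0 0 1;0.002 -0.001 -0.165 0 0 0 1;0.002 -0.001 -0.177 0 0 0 1;0.002 -0.001 -0.177 0 0 0 1;0.002 -0.001 -0.177 0 0 0 1' 40 && python3 -m creep '0 0 0 0 0 0 0;0 0 0 0 0 0 0;0 0 0 0 0 0 0;0 0 0 0 0 0 0;0 0 0 0 0 0 0;0 0 0 0 0 0 0;0 0 0 0 0 0 0;0 0 0 0 0 0 0' 40
```

```text
clock: 2.9
tcp_pos: [514.0, -241.7, 26.0]
tool_rot: [0.001, 0.169, 0.986, -0.001]
wrist_force: [0.3, 0.2, -0.0]
width: 0.999
gripper_force: 0.0
clock: 3.7
tcp_pos: [512.9, -241.5, 24.8]
tool_rot: [0.0, 0.169, 0.986, -0.0]
wrist_force: [-1.0, 0.2, 5.7]
width: 0.272
gripper_force: 46.4
```

```bash
python3 -m creep '0 0 0.03 0 0 0 0;0 0 0.08 0 0 0 0;0 0 0.13 0 0 0 0;0 0 0.17 0 0 0 0;-0.005 0.03 0.18 0 0 0 0;-0.01 0.075 0.18 0 0 0 0;-0.02 0.12 0.18 0 0 0 0;-0.025 0.16 0.18 0 0 0 0;-0.03 0.19 0.18 0 0 0 0;-0.03 0.21 0.18 0 0 0 0;-0.03 0.21 0.18 0 0 0 0;-0.03 0.21 0.18 0 0 0 0;-0.03 0.21 0.18 0 0 0 0' 60
python3 - <<'E'
from h import *
o=get_obs();C=cam("wrist",o)
f=grab_frame("wrist");cv2.imwrite("pics/w2.png",f[:,:,::-1])
g=grab_frame("side")
h=cv2.cvtColor(f,cv2.COLOR_RGB2HSV)
m=cv2.inRange(h,(125,100,30),(155,255,255))
k,l,st,ce=cv2.connectedComponentsWithStats(m)
for i in range(1,k):
    if st[i,4]>200: print(st[i],ce[i])
print(o["tcp_pos"],proj(C,[504,26,135]))
cv2.imwrite("pics/c2.png",np.hstack([f[:,:,::-1][100:,100:],cv2.resize(g[100:260,180:340,::-1],(320,320))]))
E
```

```text
clock: 5.0
tcp_pos: [482.8, -32.1, 204.0]
tool_rot: [-0.0, 0.17, 0.986, -0.0]
wrist_force: [0.1, -0.3, -0.9]
width: 0.271
gripper_force: 59.2
[ 319  170  111  109 7113] [371.742584   222.13116828]
[482.83845911 -32.12615682 204.00069465] [[373.83960918 229.75178198]]
```

View pics/c2.png

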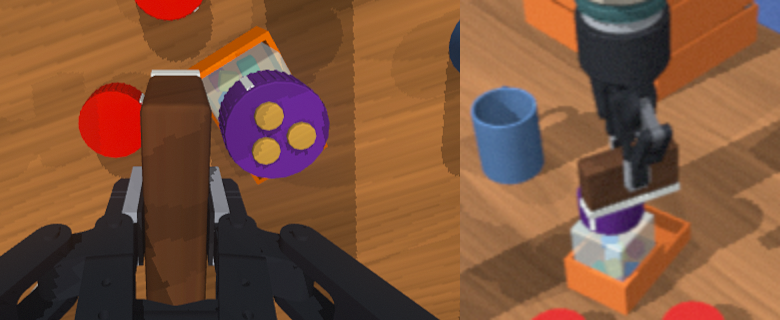

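The wrist view shows the scraper held vertically beside the cap. The cap's top disc is at image (375,228), against a prediction of (374,230), and its three counters are right of the blade.

```bash
python3 -m creep '0 0 -0.03 0 0 0 0;0 0 -0.0425 0 0 0 0;0 0 -0.0425 0 0 0 0;0 0 -0.0425 0 0 0 0' && python3 -m creep '0.003 0.008 0 0 0 0 0;0.006 0.016 0 0 0 0 0;0.009 0.024 0 0 0 0 0;0.011 0.032 0 0 0 0 0;0.014 0.04 0 0 0 0 0;0.017 0.048 0 0 0 0 0;0.02 0.056 0 0 0 0 0;0.023 0.064 0 0 0 0 0;0.026 0.072 0 0 0 0 0;0.028 0.08 0 0 0 0 0;0.031 0.088 0 0 0 0 0;0.034 0.096 0 0 0 0 0;0.037 0.104 0 0 0 0 0;0.04 0.112 0 0 0 0 0;0.042 0.12 0 0 0 0 0;0.042 0.12 0 0 0 0 0;0.042 0.12 0 0 0 0 0;0.042 0.12 0 0 0 0 0'
python3 - <<'E'
from h import *
f=grab_frame("side");g=grab_frame("wrist");s=grab_frame("scene")
cv2.imwrite("pics/c3.png",np.hstack([cv2.resize(f[110:290,150:350,::-1],(400,360)),cv2.resize(s[150:270,230:360,::-1],(390,360))]))
E
```

```text
clock: 5.5
tcp_pos: [483.0, -32.0, 162.0]
tool_rot: [0.0, 0.17, 0.985, -0.0]
wrist_force: [0.2, -0.1, -0.9]
width: 0.27
gripper_force: 59.1
clock: 7.3
tcp_pos: [524.6, 88.5, 161.8]
tool_rot: [-0.0, 0.169, 0.986, -0.0]
wrist_force: [0.5, -0.3, -0.8]
width: 0.269
gripper_force: 59.1
```

View pics/c3.png

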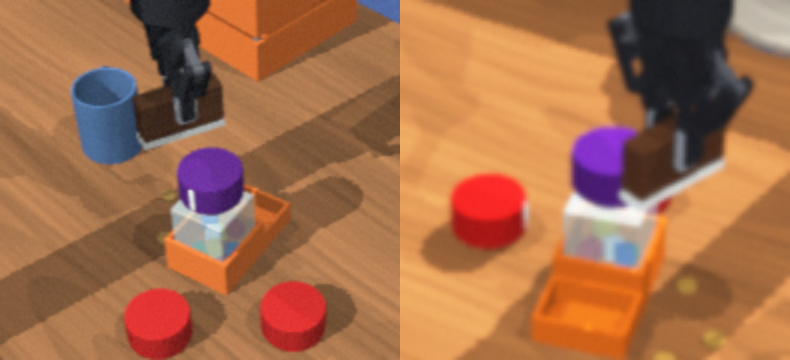

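Both views show a bare cap, with the counters lying on the table on the mug side (gold spots at (685,285), (710,340) and (660,355)). I'll return the scraper to its original spot.

```bash
python3 -m creep '0 0 0.03 0 0 0 0;0 -0.02 0.04 0 0 0 0;-0.002 -0.06 0.04 0 0 0 0;-0.004 -0.105 0.04 0 0 0 0;-0.006 -0.15 0.04 0 0 0 0;-0.007 -0.195 0.04 0 0 0 0;-0.009 -0.24 0.04 0 0 0 0;-0.01 -0.285 0.03 0 0 0 0;-0.012 -0.32 0 0 0 0 0;-0.012 -0.33 -0.04 0 0 0 0;-0.012 -0.33 -0.08 0 0 0 0;-0.012 -0.33 -0.11 0 0 0 0;-0.012 -0.33 -0.125 0 0 0 0;-0.012 -0.33 -0.132 0 0 0 0;-0.012 -0.33 -0.1365 0 0 0 0;-0.012 -0.33 -0.1372 0 0 0 0;-0.012 -0.33 -0.1372 0 0 0 0' && python3 -m creep '0 0 0 0 0 0 1;0 0 0 0 0 0 1;0 0 0 0 0 0 1;0 0 0 0 0 0 1;0 0 0 0 0 0 1;0 0 0 0 0 0 1;0 0 0 0 0 0 1;0 0 0 0 0 0 1'
```

```text
clock: 9.15
tcp_pos: [513.4, -241.7, 25.6]
tool_rot: [0.001, 0.169, 0.986, -0.0]
wrist_force: [-0.8, 0.2, -0.6]
width: 0.27
gripper_force: 59.1
clock: 9.95
tcp_pos: [512.7, -241.3, 24.6]
tool_rot: [-0.0, 0.169, 0.986, 0.0]
wrist_force: [-0.4, -0.5, -0.9]
width: 1.0
gripper_force: 0.0
```

```bash
python3 -m creep '0 0 0.04 0 0 0 1;0 0 0.085 0 0 0 1;0 0 0.13 0 0 0 1;0 0 0.18 0 0 0 1;0 0.03 0.19 0 0 -5 1;0 0.07 0.19 0 0 -10 1;-0.003 0.115 0.19 0 0 -15 1;-0.005 0.16 0.19 0 0 -20 1;-0.007 0.205 0.19 0 0 -20 1;-0.009 0.245 0.19 0 0 -20 1;-0.009 0.267 0.19 0 0 -20 1;-0.009 0.267 0.19 0 0 -20 1;-0.009 0.267 0.19 0 0 -20 1;-0.009 0.267 0.19 0 0 -20 1' 60
python3 - <<'E'
from h import *
o=get_obs();C=cam("wrist",o)
f=grab_frame("wrist");s=grab_frame("side")
h=cv2.cvtColor(f,cv2.COLOR_RGB2HSV)
m=cv2.inRange(h,(125,100,30),(155,255,255))
c=max(cv2.findContours(m,cv2.RETR_EXTERNAL,cv2.CHAIN_APPROX_NONE)[0],key=cv2.contourArea)[:,0]
# top rim: cast contour, keep convex circle
P=cast(C,c,135)[:,:2]; print("bbox",c.min(0),c.max(0),"span",P.min(0).round(1),P.max(0).round(1),cv2.minEnclosingCircle(P.astype(np.float32)))
print(o["tcp_pos"],o["joint_pos"].round(2))
print("pred",proj(C,[504,26,135]))
t=np.linspace(0,6.28,60)
a=f[:,:,::-1].copy();cv2.polylines(a,[proj(C,np.c_[504+33*np.cos(t),26+33*np.sin(t),0*t+135]).astype(int)],True,(0,255,0),1)
b=cv2.resize(s[200:360,300:460,::-1],(320,320)); z=np.zeros((420,320,3),np.uint8);z[:320]=b
cv2.imwrite("pics/c4.png",np.hstack([a[:,80:],z]))
E
```

```text
clock: 11.35
tcp_pos: [503.8, 24.8, 214.6]
tool_rot: [0.0, 0.338, 0.941, -0.0]
wrist_force: [-0.1, -0.5, 0.5]
width: 1.0
gripper_force: 0.0
bbox [231 164] [331 267] span [469.1  -4.6] [538.5  62.8] ((503.4132385253906, 29.823637008666992), 35.65851974487305)
[503.83310418  24.76612809 214.58498102] [-0.09  0.18  1.68 -0.    1.28 -0.97]
pred [[276.85225291 222.20767287]]
```

View pics/c4.png

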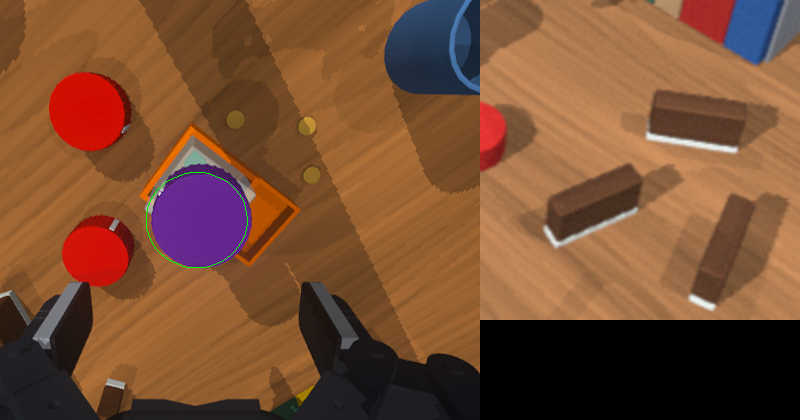

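The wrist view shows the cap's top centred about 4 px right of the prediction, so the axis is near (505.5,28). The three counters lie on the table at (235,119), (307,126) and (312,175) in the crop, and the side view shows the scraper standing at its spot, released.

```bash
python3 -m creep '0.002 0.003 -0.03 0 0 0 1;0.002 0.003 -0.06 0 0 0 1;0.002 0.003 -0.085 0 0 0 1;0.002 0.003 -0.105 0 0 0 1;0.002 0.003 -0.117 0 0 0 1;0.002 0.003 -0.1215 0 0 0 1;0.002 0.003 -0.1215 0 0 0 1;0.002 0.003 -0.1215 0 0 0 1' && python3 -m creep '0 0 0 0 0 0 0;0 0 0 0 0 0 0;0 0 0 0 0 0 0;0 0 0 0 0 0 0;0 0 0 0 0 0 0;0 0 0 0 0 0 0;0 0 0 0 0 0 0;0 0 0 0 0 0 0' 70
```

```text
clock: 12.25
tcp_pos: [506.6, 28.5, 94.0]
tool_rot: [0.001, 0.338, 0.941, 0.0]
wrist_force: [-0.3, 0.2, -0.5]
width: 0.999
gripper_force: 0.0
clock: 13.05
tcp_pos: [506.7, 28.4, 94.4]
tool_rot: [0.001, 0.338, 0.941, 0.0]
wrist_force: [-1.0, -2.1, 6.3]
width: 0.748
gripper_force: 76.1
```

```bash
python3 -m creep '0 0 0 0 0 4 0;0 0 0 0 0 8 0;0 0 0 0 0 12 0;0 0 0 0 0 16 0;0 0 0 0 0 20 0;0 0 0 0 0 24 0;0 0 0 0 0 28 0;0 0 0 0 0 32 0;0 0 0 0 0 36 0;0 0 0 0 0 40 0;0 0 0 0 0 40 0'
python3 - <<'E'
from h import *
o=get_obs();print(o["ft_torque"],o["joint_pos"].round(2))
f=grab_frame("side")
cv2.imwrite("pics/c5.png",cv2.resize(f[150:270,190:330,::-1],(700,600),interpolation=cv2.INTER_CUBIC))
E
```

```text
clock: 14.15
tcp_pos: [506.3, 28.3, 94.4]
tool_rot: [0.001, -0.005, 1.0, -0.0]
wrist_force: [-1.6, -1.6, 6.6]
width: 0.751
gripper_force: 76.2
[-0.31816011  0.15381049 -0.16585704] [-0.08  0.29  1.86 -0.    0.99 -1.66]
```

View pics/c5.png

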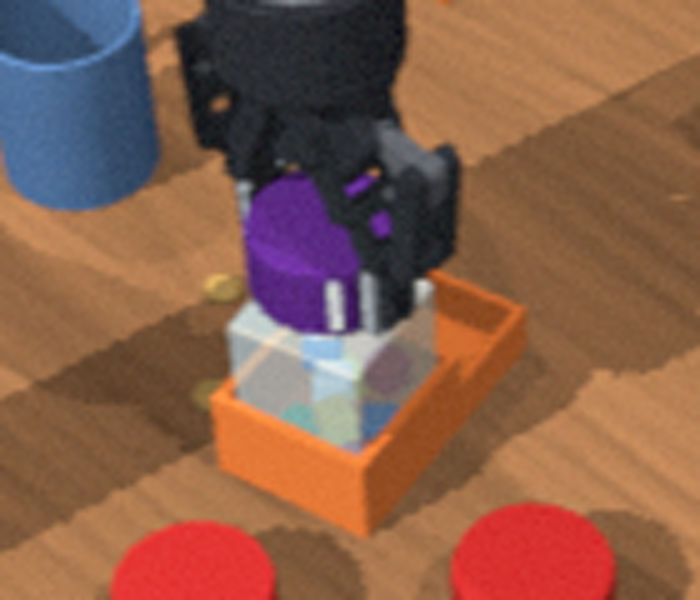

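The view shows the cap gripped and the jar seated, with the white index mark now at about (257,211) full-frame, up from (246,210). I'll convert that to an angle to check for slip.

Run:
```python
from h import *
S=cam("side");t=np.radians(np.arange(0,360,1))
p=proj(S,np.c_[505.5+33*np.cos(t),27.5+33*np.sin(t),0*t+115])
v=S[2][:2]-[505.5,27.5]; near=np.cos(t-np.arctan2(v[1],v[0]))>0.1
for u in (190+(157+.5)/2.8-.5, 190+(335+.5)/5-.5):
    i=np.argmin(np.where(near,abs(p[:,0]-u),1e9)); print(u,i,p[i])
```

```text
245.75 193 [245.86229414 210.81929244]
256.6 232 [256.535493   212.43029617]
```

The mark moved 39° for the 40° commanded, so there is no slip. Another 33° brings it to about 73°.

```bash
python3 -m creep '0 0 0 0 0 4 0;0 0 0 0 0 8 0;0 0 0 0 0 12 0;0 0 0 0 0 16 0;0 0 0 0 0 20 0;0 0 0 0 0 24 0;0 0 0 0 0 28 0;0 0 0 0 0 31 0;0 0 0 0 0 33 0;0 0 0 0 0 33 0;0 0 0 0 0 33 0'
python3 - <<'E'
from h import *
o=get_obs();print(o["ft_torque"],o["joint_pos"].round(2))
S=cam("side");t=np.radians(np.arange(0,360,1))
p=proj(S,np.c_[505.5+33*np.cos(t),27.5+33*np.sin(t),0*t+115])
print("expected mark",p[265])
f=grab_frame("side");cv2.imwrite("pics/side6.png",f[:,:,::-1])
x,y=p[265].astype(int);g=f[y-6:y+7,x-14:x+15].astype(int); print(g[...,1].max(0),x-14)
E
```

```text
clock: 15.3
tcp_pos: [505.8, 27.9, 94.4]
tool_rot: [0.0, -0.288, 0.958, -0.001]
wrist_force: [-3.3, -3.2, 7.4]
width: 0.752
gripper_force: 76.5
[-0.52221932  0.34669876 -0.300495  ] [-0.08  0.29  1.86 -0.    0.99 -2.24]
expected mark [265.2878184  209.71073885]
[ 52  49  46  49  47  48  47  53  50  51  55  88 133 176 201 212 212 213
 213 204 186 153 136 127 128 120 112 108 108] 251
```

```bash
python3 -m creep '0 0 0.001 0 0 0 0;0 0 0.002 0 0 0 0;0 0 0.003 0 0 0 0;0 0 0.004 0 0 0 0;0 0 0.005 0 0 0 0;0 0 0.005 0 0 0 0'
```

```text
clock: 15.95
tcp_pos: [505.5, 28.7, 98.1]
tool_rot: [-0.0, -0.288, 0.957, 0.0]
wrist_force: [-0.1, -2.6, -4.4]
width: 0.755
gripper_force: 78.4
```

```bash
python3 -m creep '0 0 0.001 0 0 0 0;0 0 0.002 0 0 0 0;0 0 0.003 0 0 0 0;0 0 0.003 0 0 0 0;0 0 0.003 0 0 0 0'
python3 - <<'E'
from h import *
f=grab_frame("side")
a=cv2.imread("pics/side6.png")
cv2.imwrite("pics/c7.png",np.hstack([cv2.resize(x[165:265,215:295],(400,500),interpolation=cv2.INTER_CUBIC) for x in(a,f[:,:,::-1])]))
E
```

```text
clock: 16.45
tcp_pos: [505.7, 28.7, 101.5]
tool_rot: [0.0, -0.288, 0.957, -0.0]
wrist_force: [-1.7, -3.3, -0.4]
width: 0.751
gripper_force: 78.5
```

View pics/c7.png

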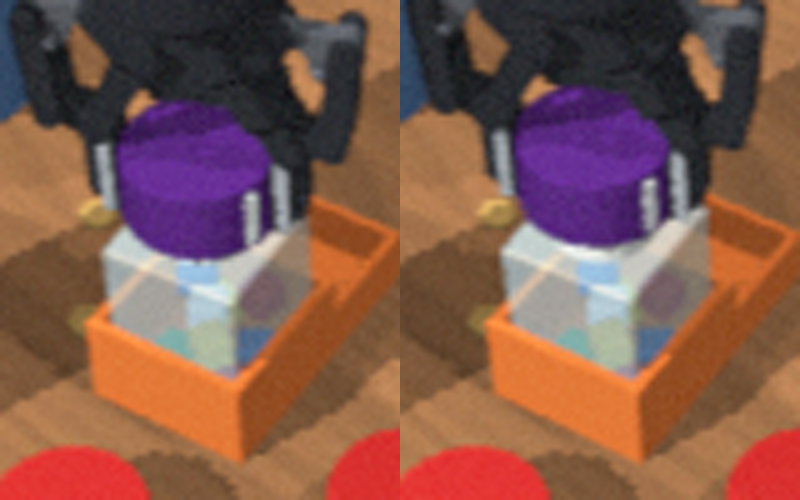

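The cap has risen about 15 px in the crop with its neck showing, while the jar edges at (505,250) and (630,375) have not moved. The force is near zero, so the cap is free and I can lift further.

```bash
python3 -m creep '0 0 0.003 0 0 0 0;0 0 0.007 0 0 0 0;0 0 0.012 0 0 0 0;0 0 0.017 0 0 0 0;0 0 0.022 0 0 0 0;0 0 0.027 0 0 0 0;0 0 0.032 0 0 0 0;0 0 0.037 0 0 0 0;0 0 0.041 0 0 0 0;0 0 0.044 0 0 0 0;0 0 0.046 0 0 0 0;0 0 0.046 0 0 0 0;0 0 0.046 0 0 0 0;0 0 0.046 0 0 0 0'
python3 - <<'E'
from h import *
f=grab_frame("side")
cv2.imwrite("pics/c8.png",cv2.resize(f[100:340,170:490,::-1],(800,600),interpolation=cv2.INTER_CUBIC))
E
```

```text
clock: 17.9
tcp_pos: [505.6, 28.7, 146.9]
tool_rot: [-0.0, -0.288, 0.958, 0.0]
wrist_force: [0.6, 0.1, 0.5]
width: 0.753
gripper_force: 78.5
```

View pics/c8.png

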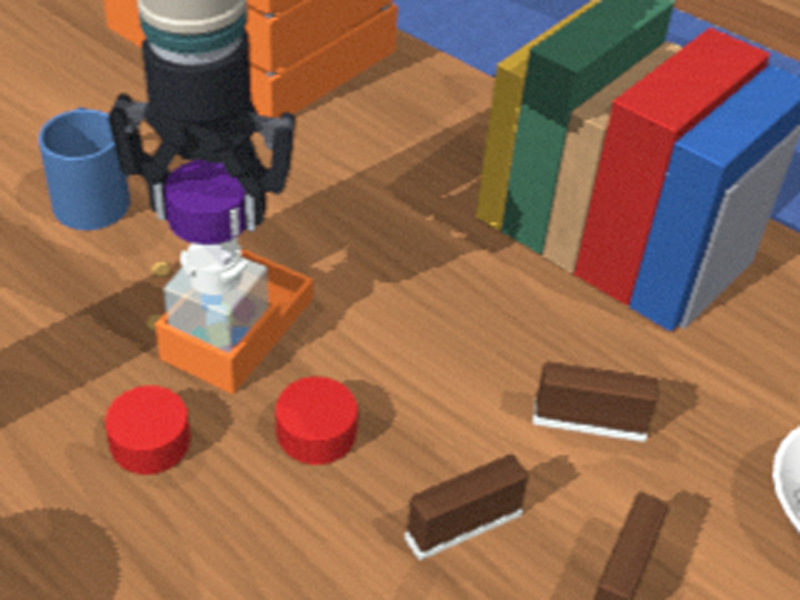

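The cap at (207,200) is held level above the open white neck at (210,262). The jar is seated, the scraper stands at (468,505), and the mug hasn't moved.

```bash
python3 -c "
from plant import *
print(job_done())"
```

```text
the job is handed in; nothing more can be done
None
```

I wiped the three counters off with the scraper, set the scraper back on the sideboard, unscrewed the cap about 73°, and handed the job in with the cap held level about 30 mm above the seated jar's mouth; the hand-in returned no verdict.

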